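# Tip the polisher battery onto its charging dock

### The arm

A 6-joint arm with a two-finger parallel gripper is mounted at the origin on the work surface. World frame = base frame: x ahead of the robot, y to its left, z up, the work surface at z = 0. Lengths are in m, angles in rad, forces in N, time in s.
With the tool pointing down it reaches from about 0.375 to 0.9 m from the base axis. Payload 3.1 kg.
Tool frame: the origin (TCP) lies midway between the tips of the shut fingers; the grasp point (between the pads) lies 19 mm behind it; z points along the fingers, y is the direction in which the jaws open and shut (so a half turn about z gives the same grasp; the last joint's range is limited). The gripper opens to 85 mm and grips with 20 to 120 N. Pads are 22 mm wide; open, the fingers measure 114 mm over their backs; the gripper's body (76 mm by 85 mm) begins 54 mm behind the grasp point. The pads swing forward as they close: fully open they stand 13 mm farther back than shut.
Start: joints at [-1.373, 0.527, 1.433, -0, 1.181, -0.178], TCP at [0.23, -0.581, 0.198] pointing down, gripper open.
Joint ranges: [-3.08, 3.08], [-0.75, 2.2], [0.22, 2.44], [-1.43, 4.57], [0, 2.65], [-2.85, 2.85]. Speed limits (rad/s): [2.79, 2.79, 3.14, 3.14, 3.14, 3.14].

### API

Orientations are given as a rotation vector (axis times angle).
In Python, from cell import arm gives the robot as it stands.
- The arm moves only by the tool jog_arm, never from a script. Its argument "steps" is a list of rows, each a list of 7 numbers: the opening, from 0 (shut) to 1 (fully open), then the shift along the tool's x, y, z in cm, then the turn, a rotation vector about the tool's x, y, z in degrees. A call has 1 to 10 rows; each row shifts and turns the commanded pose from where the row before left it, along the tool's axes as they then stand; what a row does not reach is not made up. A row lasts 1/8 s, in which the tool goes at most 62.5 mm and 10.7 degrees, less where a joint would pass 70% of its speed; a pose out of reach is approached as far as the arm can. A call is refused whole if a number of a shift passes 6.25 or a number of a turn 10.7, either way. A call with a gripper value outside its range is refused whole. The fingers move at their own pace and stop on an object; "squeeze" is the grip in N (left out, the last holds). Time passes only in rows, so rows that do not move let the fingers close. It gives the time, the measured TCP pose, the force and the opening at its end, in the units of the state.
- arm.get_state(): the state, without advancing time (a new reading comes with each control period).
- arm.get_image(name): name is "side" or "top" or "wrist"; returns the picture (420x560x3 uint8, blue, green, red); there is no depth.
- arm.camera_info(name): a dict with "fx", "fy", "cx", "cy" (pixels), "R" (3x3) and "t" (3): a world point X has camera coordinates R X + t. Camera axes: x right, y down, z forward; pixel columns grow to the right and rows downward; lengths in m; the calibration is good to about 2 mm. The wrist camera is an equidistant fisheye: a pixel r from the principal point sees the ray r / f radians off the axis. A picture is of the moment at which its call begins: read the wrist's pose just before it. camera_info takes no time and is no camera call; for the wrist camera it gives the pose at the moment of the call.
- arm.job_done(): hands the job in, once; it reports no verdict.
The state is a dict: "t": time; "joint_positions": joint angles; "qvel": joint speeds; "joint_torque": joint torques, N m; "tool_pos": TCP position; "eef_rot": TCP orientation; "ft_force": force on the tool from outside, world axes, zero at the start; "ft_torque": the same for the moment, N m; "width": finger opening in m.
Only numpy, scipy, OpenCV 4.12 (cv2) and the standard library are available. Lean on these libraries where they do the work, as an engineer would, in place of code of your own. Each camera call takes 0.05 s, during which the arm holds its last target. There are 200 camera calls.

### The job

Put the polisher's battery on charge: slide the standing pack, still upright, snug and square up against the front edge of the raised dock, then push high on it so that it tips over that edge and lies on its side on the dock, terminals towards the orange contact plate. Then push the lying pack along the dock until it has driven the contact plate fully home, and leave it there. Feel your way: never press on the pack with more than about 25 N, do not push the contact plate itself with the robot, and do not disturb the bottle, the tape roll or the sanding block.

Things in the scene. Friction and masses are not known exactly. Their poses are not given: they have to be found in the camera images.
- pack: loose black battery pack with orange bands, a box 75 mm thick (own x), 95 wide (own y), 160 tall (own z), 0.35 to 0.65 kg, too thick to grasp. Origin: centre of its underside; z runs up to the brass terminals. Starts standing on the bench before the dock's front edge, its x roughly along the dock's x; it is to tip towards the dock's +x, its z finally along the dock's +x
- pack_top (a point): centre of the pack's terminal end, 160 mm from its origin along its z. The pack is tall: a gripper that points straight down to its foot meets its upper part first and tips it, so a push near the foot needs the fingers leaning forward, about 35 degrees. Sliding it takes about 3 to 8 N
- dock: fixed grey charging dock: a flat rubber-topped deck 20 mm high, 150 wide (own y, centred). Origin: at bench height, under the middle of its front edge (yellow strip), an upright 20 mm step that is the stop; own x points from that edge along the deck, z up. The deck ends at a housing 188 mm from the edge, 70 mm high above the bench
- dock_edge (a point): middle of the top of the dock's front edge, 20 mm above the bench
- contact (a joint): travel (m) of the orange contact plate along the dock's +x: 0 at the start, 0.012 fully home on a hard stop. Drag about 3 N, no spring: stays where left. Plate 90 mm wide, up to 58 mm above the deck, its face 155 mm from the front edge at 0, 167 mm when home; the pack's terminal end drives it, and the pack's other end is then 7 mm in from the edge
- contact_face (a point): centre of the face of the contact plate, 1 mm proud of it towards the pack, 37.5 mm above the deck
- polish: red bottle of polish, 56 mm diameter, 160 mm tall or a little more with its cap, loose, beside the dock; leave alone. Origin: centre of the underside
- tape: roll of yellow tape lying flat, 100 mm outside diameter, 25 mm high, loose; leave alone. Origin: centre of the underside
- sander: blue hand sanding block, 110 x 60 x 36 mm, loose; leave alone. Origin: centre of the underside

How it is judged:
By the outcome, as a careful person would: the job done as asked, in the order asked, and still so for the second after the job is handed in, with the robot touching nothing.
It also fails if it takes over 72 s, if anything falls off the work surface, if the arm or the gripper's body presses on something with over 40 N, if the wrist force passes 120 N, or if a joint passes its speed limit or range.

## Working session

There is one attempt and no reset: what is moved stays moved. The work goes in short steps, Python scripts to look and compute and a tool call to move; the robot and the scene stay as the last step left them, time stands still between calls to the robot, and variables do not carry over. Pictures are saved under pics/ and viewed, about 8 in all and at most 12, crops included, and the job is handed in when it is done.

Besides the shell and the picture viewer there is one more tool, called after "Call:" by a JSON object that holds its "op" and its "data". jog_arm: Moves the arm, as the interface text tells. Its arguments: {"type":"object","properties":{"steps":{"type":"array"},"squeeze":{"type":"number"}},"required":["steps"]}

```bash
ls; mkdir -p pics
python3 - <<'E'
from cell import arm
import cv2,numpy as np
for n in("side","top"):
    cv2.imwrite(f"pics/{n}0.png",arm.get_image(n))
    c=arm.camera_info(n);print(n,c["fx"],c["cx"],c["cy"],np.round(c["R"],3).tolist(),np.round(c["t"],3).tolist())
s=arm.get_state();print(s)
E
```

```text
pics
side 535.7360859625287 281.9255061101118 207.55061981842252 [[-0.991, -0.135, -0.0], [-0.07, 0.511, -0.857], [0.116, -0.849, -0.516]] [0.596, 0.134, 1.019]
top 422.36859402323745 276.10804038460344 209.85548414629062 [[-0.001, -1.0, 0.015], [-0.985, -0.002, -0.171], [0.171, -0.015, -0.985]] [0.002, 0.608, 0.897]
{'t': 0.1, 'joint_positions': array([-1.37250352e+00,  5.28381741e-01,  1.43381009e+00, -3.07829061e-05,
        1.18139009e+00, -1.78508013e-01]), 'qvel': array([-0.0011539 , -0.00185031, -0.00364041, -0.00119738, -0.00171553,
       -0.00046473]), 'joint_torque': array([-5.58217016e-04, -4.43303919e+01, -1.78585553e+01, -2.22135018e-04,
        3.91729773e-03,  1.33502246e-05]), 'tool_pos': array([ 0.22983574, -0.58042508,  0.19721486]), 'eef_rot': array([-3.08404526e+00, -5.88027698e-01,  7.55760661e-05]), 'ft_force': array([-0.02321919, -0.01897498, -0.62336249]), 'ft_torque': array([0.02869099, 0.01358213, 0.00919616]), 'width': 0.08548638461101236}
```

View pics/top0.png

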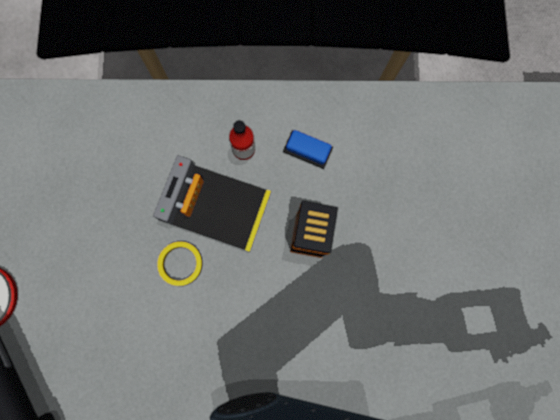

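View pics/side0.png

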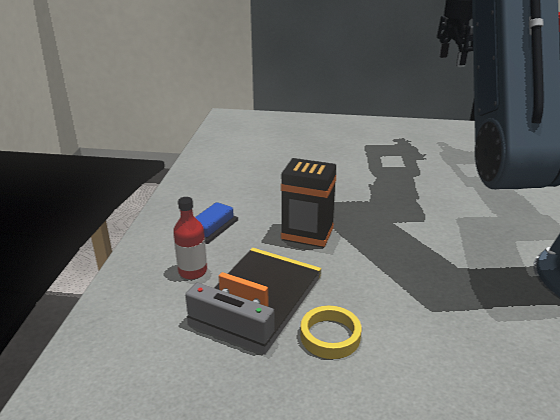

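Top view: the dock's yellow edge runs (268,190)–(250,249) with the deck going left. The pack top is at about (316,226), bottle (241,140), tape (180,263), sander (308,149). The side view agrees.

```bash
cat > h.py <<'E'
from cell import arm
import cv2,numpy as np
def ray(n,px,z,c=None):
    c=c or arm.camera_info(n);R=np.array(c["R"]);C=-R.T@np.array(c["t"])
    px=np.atleast_2d(np.array(px,float))
    d=np.c_[(px[:,0]-c["cx"])/c["fx"],(px[:,1]-c["cy"])/c["fy"],np.ones(len(px))]@R
    return C+d*((z-C[2])/d[:,2])[:,None]
def proj(n,X):
    c=arm.camera_info(n);p=np.atleast_2d(X)@np.array(c["R"]).T+np.array(c["t"])
    return np.c_[p[:,0]/p[:,2]*c["fx"]+c["cx"],p[:,1]/p[:,2]*c["fy"]+c["cy"]]
def comps(img,lo,hi,box,amin=15):
    m=cv2.inRange(cv2.cvtColor(img,cv2.COLOR_BGR2HSV),lo,hi);k=np.zeros_like(m);x0,y0,x1,y1=box;k[y0:y1,x0:x1]=m[y0:y1,x0:x1]
    n,l,s,ce=cv2.connectedComponentsWithStats(k)
    return [(s[i,4],ce[i],np.argwhere(l==i)[:,::-1]) for i in range(1,n) if s[i,4]>=amin]
E
python3 - <<'E'
from h import *
np.set_printoptions(precision=4,suppress=True)
im=cv2.imread("pics/top0.png")
def corners(p): return cv2.boxPoints(cv2.minAreaRect(p.astype(np.float32)))
for a,c,p in comps(im,(22,120,120),(35,255,255),(235,180,280,260)):
    print("strip",a,c); print(ray("top",corners(p),.02))
for a,c,p in comps(im,(10,80,100),(30,255,255),(295,200,340,248)):
    print("term",a,c,ray("top",c,.16)); print(ray("top",corners(p),.16))
for a,c,p in comps(im,(8,120,120),(21,255,255),(180,170,210,220)):
    print("plate",a,c);print(ray("top",corners(p),.078))
for nm,lo,hi,b,z in(("bottle",(0,120,60),(8,255,255),(225,115,260,165),.1),("tape",(22,120,80),(35,255,255),(150,235,210,290),.02),("sander",(100,120,60),(125,255,255),(275,120,340,175),.036)):
    for a,c,p in comps(im,lo,hi,b): print(nm,a,c,ray("top",c,z)); print(ray("top",corners(p),z))
cv2.imwrite("pics/c1.png",np.hstack([cv2.resize(im[180:275,240:350],None,fx=4,fy=4,interpolation=cv2.INTER_CUBIC),cv2.resize(cv2.imread("pics/side0.png")[150:245,250:345],None,fx=4,fy=4)]))
E
```

```text
strip 332 [257.4277 220.1265]
[[0.5222 0.0745 0.02  ]
 [0.6633 0.0262 0.02  ]
 [0.6592 0.0147 0.02  ]
 [0.5183 0.0633 0.02  ]]
term 102 [317.9216 213.9608] [[ 0.5816 -0.0794  0.16  ]]
[[ 0.5805 -0.0583  0.16  ]
 [ 0.5903 -0.0602  0.16  ]
 [ 0.5826 -0.1008  0.16  ]
 [ 0.5729 -0.0988  0.16  ]]
term 106 [316.7453 221.8679] [[ 0.5658 -0.0767  0.16  ]]
[[ 0.5646 -0.0549  0.16  ]
 [ 0.5745 -0.0568  0.16  ]
 [ 0.5669 -0.0985  0.16  ]
 [ 0.557  -0.0965  0.16  ]]
term 107 [315.2991 229.7196] [[ 0.5501 -0.0736  0.16  ]]
[[ 0.5494 -0.052   0.16  ]
 [ 0.5589 -0.054   0.16  ]
 [ 0.5505 -0.0958  0.16  ]
 [ 0.541  -0.0937  0.16  ]]
term 106 [314.0377 237.6604] [[ 0.5343 -0.0708  0.16  ]]
[[ 0.5335 -0.0498  0.16  ]
 [ 0.543  -0.0518  0.16  ]
 [ 0.5347 -0.0931  0.16  ]
 [ 0.5252 -0.091   0.16  ]]
plate 266 [190.1579 193.1429]
[[0.6014 0.2136 0.078 ]
 [0.6874 0.1831 0.078 ]
 [0.6816 0.1688 0.078 ]
 [0.5958 0.1995 0.078 ]]
bottle 386 [241.4275 139.0259] [[0.7579 0.0789 0.1   ]]
[[0.7788 0.1091 0.1   ]
 [0.7902 0.0597 0.1   ]
 [0.7393 0.0489 0.1   ]
 [0.7282 0.0978 0.1   ]]
tape 722 [179.1191 263.205 ] [[0.4909 0.2219 0.02  ]]
[[0.5414 0.2719 0.02  ]
 [0.5414 0.1738 0.02  ]
 [0.4422 0.1709 0.02  ]
 [0.4423 0.2673 0.02  ]]
sander 911 [308.2843 146.7706] [[ 0.762  -0.0739  0.036 ]]
[[ 0.7571 -0.0173  0.036 ]
 [ 0.8065 -0.0372  0.036 ]
 [ 0.7662 -0.1303  0.036 ]
 [ 0.7173 -0.1096  0.036 ]]
```

View pics/c1.png

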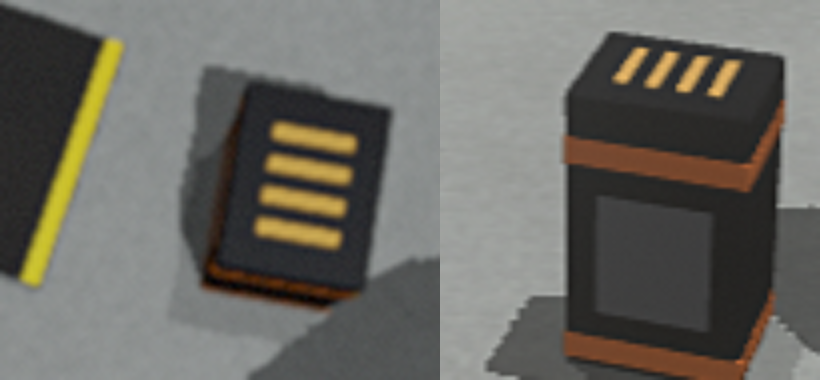

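```bash
cat >> h.py <<'E'
from scipy.spatial.transform import Rotation as Ro
np.set_printoptions(precision=4,suppress=True)
O=np.array([.5885,.038,0]);YAW=np.deg2rad(71.0);D=np.array([[np.cos(YAW),-np.sin(YAW),0],[np.sin(YAW),np.cos(YAW),0],[0,0,1]])
def show():
    s=arm.get_state();p=D.T@(s["tool_pos"]-O);R=D.T@Ro.from_rotvec(s["eef_rot"]).as_matrix()
    print("t",round(s["t"],2),"dock xyz mm",p*1000,"F dock",D.T@s["ft_force"],"tau",s["ft_torque"],"w",s["width"]);return p,R
def goal(x,y,z,yaw=0,lean=35):
    p,R=show();a=np.deg2rad(yaw)
    G=Ro.from_euler("z",yaw,degrees=True).as_matrix()@np.diag([1,-1,-1.])@Ro.from_euler("y",lean,degrees=True).as_matrix()
    print("shift cm (tool axes now)",R.T@(np.array([x,y,z])/1000-p)*100,"turn deg",Ro.from_matrix(R.T@G).as_rotvec(degrees=True))
E
python3 -c "
from h import *
goal(-215,0,180,0,0)"
```

```text
t 0.1 dock xyz mm [-701.5021  137.7842  197.2149] F dock [-0.0255  0.0158 -0.6234] tau [0.0287 0.0136 0.0092] w 0.08548638461101236
shift cm (tool axes now) [ 42.1163 -27.9761   1.7901] turn deg [ -0.0974  -0.066  -49.4102]
```

Call:
{"op": "jog_arm", "data": {"steps": [[0.55, 4.2, -2.8, 0.18, 0, 0, 0], [0.55, 4.2, -2.8, 0.18, 0, 0, 0], [0.55, 4.2, -2.8, 0.18, 0, 0, 0], [0.55, 4.2, -2.8, 0.18, 0, 0, 0], [0.55, 4.2, -2.8, 0.18, 0, 0, 0], [0.55, 4.2, -2.8, 0.18, 0, 0, 0], [0.55, 4.2, -2.8, 0.18, 0, 0, 0], [0.55, 4.2, -2.8, 0.18, 0, 0, 0], [0.55, 4.2, -2.8, 0.18, 0, 0, 0], [0.55, 4.2, -2.8, 0.18, 0, 0, 0]]}}

```text
t: 1.35
tool_pos: [0.5181, -0.1647, 0.1798]
eef_rot: [-3.086, -0.588, 0.001]
ft_force: [0.8, -0.1, -1.4]
width: 0.0469
```

Call:
{"op": "jog_arm", "data": {"steps": [[0.55, 0, 0, 0, 0, 0, -9.9], [0.55, 0, 0, 0, 0, 0, -9.9], [0.55, 0, 0, 0, 0, 0, -9.9], [0.55, 0, 0, 0, 0, 0, -9.9], [0.55, 0, 0, 0, 0, 0, -9.9], [0.55, 0, 0, 0, 0, 8.75, 0], [0.55, 0, 0, 0, 0, 8.75, 0], [0.55, 0, 0, 0, 0, 8.75, 0], [0.55, 0, 0, 0, 0, 8.75, 0], [0.55, 0, 0, 0, 0, 0, 0]]}}

```text
t: 2.6
tool_pos: [0.5166, -0.1683, 0.1783]
eef_rot: [-2.202, -1.564, -0.692]
ft_force: [-0.0, 0.2, -0.4]
width: 0.0472
```

```bash
python3 -c "
from h import *
goal(-190,-8,22)
print(arm.get_state()['joint_positions'])"
```

```text
t 2.6 dock xyz mm [-218.4853    0.8534  178.2918] F dock [ 0.1972  0.0807 -0.4135] tau [-0.2497  0.0465  0.0042] w 0.04719982175990995
shift cm (tool axes now) [-6.6324  0.9291 14.4332] turn deg [-0.0628 -0.0201 -0.2418]
[-0.8469  0.5616  1.641   0.542   1.3132 -0.7535]
```

Call:
{"op": "jog_arm", "data": {"steps": [[0.55, -1.32, 0.18, 2.88, 0, 0, 0], [0.55, -1.32, 0.18, 2.88, 0, 0, 0], [0.55, -1.32, 0.18, 2.88, 0, 0, 0], [0.55, -1.32, 0.18, 2.88, 0, 0, 0], [0.55, -1.32, 0.18, 2.88, 0, 0, 0], [0.55, 0, 0, 0, 0, 0, 0]]}}

```text
t: 3.35
tool_pos: [0.5345, -0.1397, 0.0233]
eef_rot: [-2.195, -1.571, -0.689]
ft_force: [0.3, 1.0, 0.3]
width: 0.0469
```

```bash
python3 -c "
from h import *
goal(-170,-8,22)
cv2.imwrite('pics/s2.png',arm.get_image('side')[120:330,200:480])
"
```

```text
t 3.35 dock xyz mm [-185.5753   -6.7353   23.2732] F dock [1.0564 0.0718 0.2512] tau [-0.2407  0.0577  0.0209] w 0.046888454425907965
shift cm (tool axes now) [1.2021 0.1336 0.9977] turn deg [-0.3272 -0.0354  0.0695]
```

View pics/s2.png

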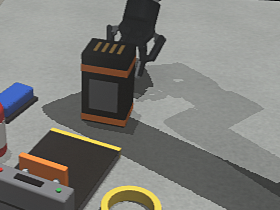

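Call:
{"op": "jog_arm", "data": {"steps": [[0.55, 0.49, 0, 0.34, 0, 0, 0], [0.55, 0.49, 0, 0.34, 0, 0, 0], [0.55, 0.49, 0, 0.34, 0, 0, 0], [0.55, 0.49, 0, 0.34, 0, 0, 0], [0.55, 0.33, 0, 0.23, 0, 0, 0], [0.55, 0.33, 0, 0.23, 0, 0, 0]]}}

```text
t: 4.15
tool_pos: [0.5457, -0.1117, 0.0244]
eef_rot: [-2.199, -1.571, -0.693]
ft_force: [-0.1, 0.1, 0.3]
width: 0.0472
```

Call:
{"op": "jog_arm", "data": {"steps": [[0.55, 0.33, -0.05, 0.23, 0, 0, 0], [0.55, 0.33, -0.05, 0.23, 0, 0, 0], [0.55, 0.33, -0.05, 0.23, 0, 0, 0], [0.55, 0.33, -0.05, 0.23, 0, 0, 0], [0.55, 0.33, -0.05, 0.23, 0, 0, 0], [0.55, 0.33, -0.05, 0.23, 0, 0, 0]]}}

```text
t: 4.9
tool_pos: [0.5505, -0.0879, 0.0244]
eef_rot: [-2.199, -1.571, -0.693]
ft_force: [-1.0, -1.4, -0.1]
width: 0.0472
```

```bash
cat >> h.py <<'E'
def pack(img):
    L=[]
    for a,c,p in comps(img,(10,80,100),(30,255,255),(240,170,340,260),60):
        if 60<a<160: L.append(c)
    L=ray("top",np.array(L),.16);L=L[np.argsort(-L[:,0])];q=(L-O)@D*1000
    v=q[-1]-q[0];print(len(L),"pack dock",q.mean(0),"yaw err",np.degrees(np.arctan2(v[1],v[0]))-90)
E
python3 -c "
from h import *
im=arm.get_image('top');cv2.imwrite('pics/t3.png',im)
goal(-84,0,23);pack(im)"
```

```text
t 4.95 dock xyz mm [-130.7881   -4.8469   24.4997] F dock [-0.8498  0.8278 -0.149 ] tau [-0.4457  0.1164  0.0901] w 0.047049367998127374
shift cm (tool axes now) [ 3.7457 -0.4761  2.8093] turn deg [-0.0846 -0.0316  0.0683]
4 pack dock [-105.1242  -10.3527  160.    ] yaw err 2.4545681343633134
```

```bash
python3 -c "
from h import *
a=cv2.imread('pics/t3.png')[170:270,230:350];b=arm.get_image('side')[130:250,240:360]
cv2.imwrite('pics/c3.png',np.hstack([cv2.resize(a,(480,400),interpolation=2),cv2.resize(b,(400,400),interpolation=2)][:1]+[cv2.resize(b,(320,400),interpolation=2)]))"
```

```text
(no output)
```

View pics/c3.png

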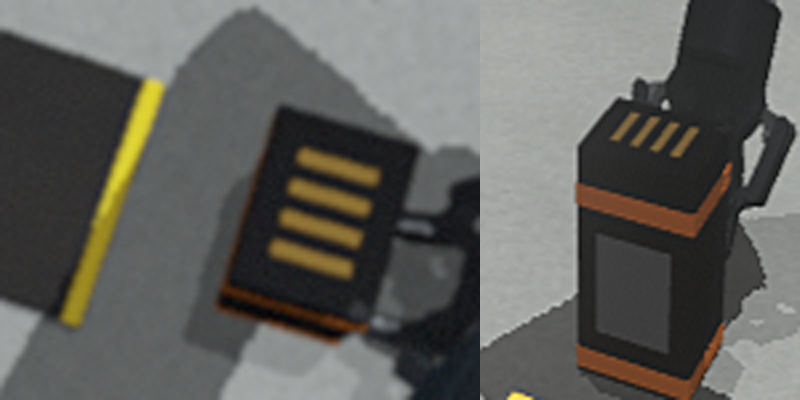

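Pack is upright, being pushed by both fingers, already nearly square to the dock. Continue.

Call:
{"op": "jog_arm", "data": {"steps": [[0.55, 0.41, -0.08, 0.29, 0, 0, 0], [0.55, 0.41, -0.08, 0.29, 0, 0, 0], [0.55, 0.41, -0.08, 0.29, 0, 0, 0], [0.55, 0.41, -0.08, 0.29, 0, 0, 0], [0.55, 0.41, -0.08, 0.29, 0, 0, 0], [0.55, 0.41, -0.08, 0.29, 0, 0, 0], [0.55, 0.41, -0.08, 0.29, 0, 0, 0], [0.55, 0.41, -0.08, 0.29, 0, 0, 0]]}}

```text
t: 6.0
tool_pos: [0.5577, -0.0479, 0.0244]
eef_rot: [-2.199, -1.571, -0.694]
ft_force: [-1.3, -2.9, 2.0]
width: 0.0467
```

```bash
python3 -c "
from h import *
im=arm.get_image('top');cv2.imwrite('pics/t4.png',im)
show();pack(im)"
```

```text
t 6.05 dock xyz mm [-90.4484   1.603   24.4546] F dock [-2.1338 -0.2889  1.1592] tau [-0.5924 -0.0409 -0.2414] w 0.04722694691783469
4 pack dock [-66.0746  -5.2564 160.    ] yaw err 0.09700760130998276
```

Call:
{"op": "jog_arm", "data": {"steps": [[0.55, 0.41, -0.09, 0.29, 0, 0, 0], [0.55, 0.41, -0.09, 0.29, 0, 0, 0], [0.55, 0.41, -0.09, 0.29, 0, 0, 0], [0.55, 0.41, -0.09, 0.29, 0, 0, 0], [0.55, 0.25, -0.06, 0.17, 0, 0, 0], [0.55, 0.16, 0, 0.11, 0, 0, 0]]}}

```text
t: 6.8
tool_pos: [0.5616, -0.0227, 0.0243]
eef_rot: [-2.199, -1.571, -0.693]
ft_force: [-1.9, -4.9, 3.7]
width: 0.0469
```

Call:
{"op": "jog_arm", "data": {"steps": [[0.55, 0.12, 0, 0.085, 0, 0, 0], [0.55, 0.08, 0, 0.06, 0, 0, 0]]}}

```text
t: 7.05
tool_pos: [0.5623, -0.0205, 0.0242]
eef_rot: [-2.199, -1.571, -0.693]
ft_force: [-1.8, -4.6, 4.2]
width: 0.0471
```

```bash
python3 -c "
from h import *
im=arm.get_image('top');cv2.imwrite('pics/t5.png',im)
show();pack(im)"
```

```text
t 7.1 dock xyz mm [-63.7985   5.7653  24.235 ] F dock [-4.4282 -0.9171  2.4174] tau [-0.4669  0.1041 -0.0602] w 0.04697777804804694
5 pack dock [-31.9082  12.7813 160.    ] yaw err -21.16628500126029
```

Call:
{"op": "jog_arm", "data": {"steps": [[0.55, 0.12, 0, 0.085, 0, 0, 0], [0.55, 0, 0, 0, 0, 0, 0]]}}

```text
t: 7.35
tool_pos: [0.5628, -0.0191, 0.0242]
eef_rot: [-2.199, -1.571, -0.693]
ft_force: [-1.4, -4.0, 2.5]
width: 0.0475
```

Call:
{"op": "jog_arm", "data": {"steps": [[0.55, 0.12, 0, 0.085, 0, 0, 0], [0.55, 0, 0, 0, 0, 0, 0]]}}

```text
t: 7.6
tool_pos: [0.5633, -0.0178, 0.0241]
eef_rot: [-2.199, -1.571, -0.693]
ft_force: [-2.4, -5.0, 2.8]
width: 0.0467
```

```bash
sed -i 's/(240,170,340,260),60)/(240,170,340,260),60)\n        if 0: pass/; s/if 60<a<160: L.append(c)/w,h=cv2.minAreaRect(p.astype(np.float32))[1]\n        if 60<a<160 and max(w,h)<24: L.append(c)/' h.py; sed -i '/if 0: pass/d' h.py; python3 -c "
from h import *
im=arm.get_image('top');cv2.imwrite('pics/t6.png',im)
show();pack(im);pack(cv2.imread('pics/t5.png'))"
```

```text
Traceback (most recent call last):
  File "h.py", line 27
    for a,c,p in comps(img,(10,80,100),(30,255,255),(240,170,340,260),60)
                                                                         ^
SyntaxError: expected ':'
```

```bash
sed -i 's/(240,170,340,260),60)$/(240,170,340,260),60):/' h.py; python3 -c "
from h import *
im=arm.get_image('top');cv2.imwrite('pics/t6.png',im)
show();pack(im);pack(cv2.imread('pics/t5.png'))"
```

```text
t 7.65 dock xyz mm [-60.9767   5.7152  24.1126] F dock [-4.9332 -0.2013  3.9176] tau [-0.5455  0.1905 -0.0353] w 0.046999687681267034
4 pack dock [-35.9224  -0.6186 160.    ] yaw err -0.5598652659741532
5 pack dock [-31.9082  12.7813 160.    ] yaw err -21.16628500126029
```

Call:
{"op": "jog_arm", "data": {"steps": [[0.55, 0.12, 0, 0.085, 0, 0, 0], [0.55, 0, 0, 0, 0, 0, 0]]}}

```text
t: 7.9
tool_pos: [0.5634, -0.0177, 0.024]
eef_rot: [-2.2, -1.573, -0.691]
ft_force: [-5.4, -9.7, 5.4]
width: 0.0469
```

Call:
{"op": "jog_arm", "data": {"steps": [[0.55, 0.12, 0, 0.085, 0, 0, 0], [0.55, 0, 0, 0, 0, 0, 0]]}}

```text
t: 8.15
tool_pos: [0.5635, -0.0176, 0.024]
eef_rot: [-2.202, -1.575, -0.69]
ft_force: [-9.4, -13.4, 9.0]
width: 0.047
```

```bash
python3 -c "
from h import *
im=arm.get_image('top');cv2.imwrite('pics/t7.png',im);s=arm.get_image('side')
show();pack(im)
cv2.imwrite('pics/c7.png',np.hstack([cv2.resize(im[170:270,220:320],(400,400),interpolation=2),cv2.resize(s[140:280,220:360],(400,400),interpolation=2)]))"
```

```text
t 8.25 dock xyz mm [-60.7529   5.5376  24.0027] F dock [-16.89     4.5779   8.7991] tau [-1.2517  1.0307  0.3203] w 0.04671076284622316
4 pack dock [-35.8772  -0.621  160.    ] yaw err -0.6606508972406999
```

View pics/c7.png

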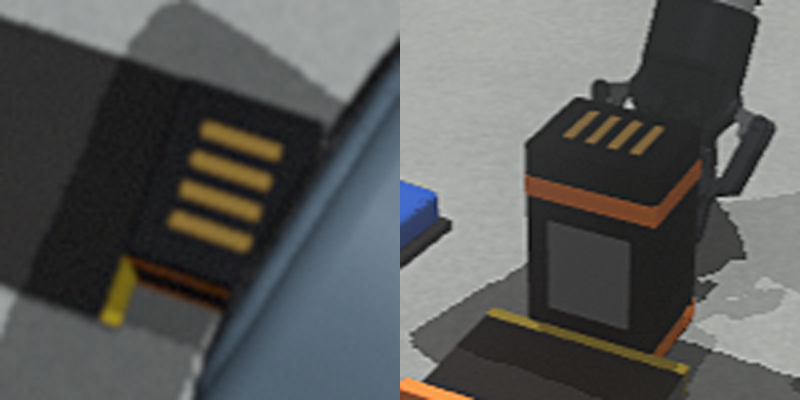

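Top and side view: the pack stands upright, its front face on the yellow strip, square. Contact is hard at TCP −60.8 mm (17 N). Back off, raise.

Call:
{"op": "jog_arm", "data": {"steps": [[0.55, -1.6, 0, -1.1, 0, 0, 0], [0.55, -1.6, 0, -1.1, 0, 0, 0], [0.55, 1.8, 0.2, -2.57, 0, 0, 0], [0.55, 1.8, 0.2, -2.57, 0, 0, 0], [0.55, 1.8, 0.2, -2.57, 0, 0, 0], [0.55, 0, 0, 0, 0, 0, 0]]}}

```text
t: 9.0
tool_pos: [0.5585, -0.0549, 0.1196]
eef_rot: [-2.201, -1.574, -0.696]
ft_force: [0.8, 0.8, -0.5]
width: 0.0467
```

```bash
python3 -c "
from h import *
goal(-66,-0.6,118);im=arm.get_image('top');pack(im)"
```

```text
t 9.0 dock xyz mm [-97.5864  -1.8707 119.5732] F dock [ 1.0306 -0.4593 -0.5053] tau [-0.2649  0.1198 -0.0448] w 0.046691158784720695
shift cm (tool axes now) [ 2.499  -0.1231  1.9385] turn deg [0.1357 0.0419 0.1955]
5 pack dock [-29.638   13.3732 160.    ] yaw err -19.024310027022082
```

Call:
{"op": "jog_arm", "data": {"steps": [[0.55, 0.5, 0, 0.35, 0, 0, 0], [0.55, 0.5, 0, 0.35, 0, 0, 0], [0.55, 0.5, 0, 0.35, 0, 0, 0], [0.55, 0.5, 0, 0.35, 0, 0, 0], [0.55, 0.41, 0, 0.29, 0, 0, 0], [0.55, 0.33, 0, 0.23, 0, 0, 0], [0.55, 0.33, 0, 0.23, 0, 0, 0], [0.55, 0.33, 0, 0.23, 0, 0, 0]]}}

```text
t: 10.05
tool_pos: [0.5714, -0.015, 0.1182]
eef_rot: [-2.2, -1.572, -0.694]
ft_force: [-1.4, -2.6, 1.3]
width: 0.047
```

Call:
{"op": "jog_arm", "data": {"steps": [[0.55, 0.33, 0, 0.23, 0, 0, 0], [0.55, 0.33, 0, 0.23, 0, 0, 0], [0.55, 0.33, 0, 0.23, 0, 0, 0], [0.55, 0.33, 0, 0.23, 0, 0, 0]]}}

```text
t: 10.55
tool_pos: [0.5763, 0.001, 0.1181]
eef_rot: [-2.199, -1.571, -0.694]
ft_force: [-0.5, -2.2, 1.9]
width: 0.0468
```

```bash
python3 -c "
from h import *
show()
im=arm.get_image('top');s=arm.get_image('side')
cv2.imwrite('pics/c8.png',np.hstack([cv2.resize(im[150:270,180:320],(466,400),interpolation=2),cv2.resize(s[140:300,200:360],(330,400),interpolation=2)]))"
```

```text
t 10.55 dock xyz mm [-38.985   -0.5464 118.0503] F dock [-2.2523 -0.2181  1.9465] tau [-0.2908  0.0266 -0.0631] w 0.046774371278394185
```

View pics/c8.png

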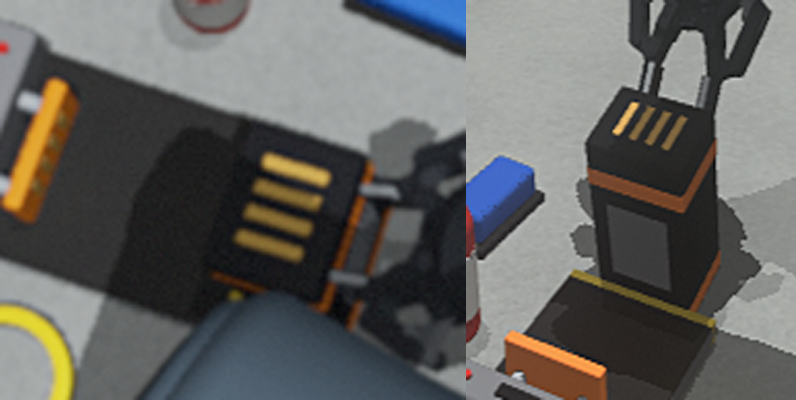

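The pack is tipping about the edge (~10°), square, with both fingers on the upper rear face.

Call:
{"op": "jog_arm", "data": {"steps": [[0.55, 0.33, 0, 0.23, 0, 0, 0], [0.55, 0.33, 0, 0.23, 0, 0, 0], [0.55, 0.33, 0, 0.23, 0, 0, 0], [0.55, 0.33, 0, 0.23, 0, 0, 0], [0.55, 0.33, 0, 0.23, 0, 0, 0], [0.55, 0.33, 0, 0.23, 0, 0, 0], [0.55, 0.33, 0, 0.23, 0, 0, 0], [0.55, 0.33, 0, 0.23, 0, 0, 0]]}}

```text
t: 11.65
tool_pos: [0.5865, 0.0316, 0.118]
eef_rot: [-2.199, -1.571, -0.693]
ft_force: [-0.3, 0.0, 1.4]
width: 0.0472
```

Call:
{"op": "jog_arm", "data": {"steps": [[0.55, 0.33, 0, 0.23, 0, 0, 0], [0.55, 0.33, 0, 0.23, 0, 0, 0], [0.55, 0.33, 0, 0.23, 0, 0, 0], [0.55, 0.33, 0, 0.23, 0, 0, 0]]}}

```text
t: 12.15
tool_pos: [0.5918, 0.0467, 0.118]
eef_rot: [-2.199, -1.571, -0.693]
ft_force: [0.0, -0.4, -0.3]
width: 0.0472
```

```bash
python3 -c "
from h import *
show()
im=arm.get_image('top');s=arm.get_image('side')
cv2.imwrite('pics/c9.png',np.hstack([cv2.resize(im[150:270,150:290],(466,400),interpolation=2),cv2.resize(s[140:300,200:360],(330,400),interpolation=2)]))"
```

```text
t 12.15 dock xyz mm [  9.2615  -0.2714 118.0107] F dock [-0.3813 -0.1738 -0.2718] tau [-0.261   0.1236 -0.0402] w 0.04721213925611289
```

View pics/c9.png

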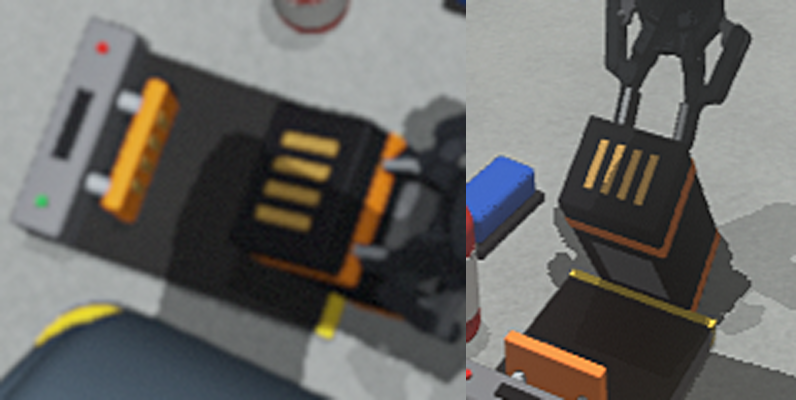

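Tilt is about 35°, force near zero: close to balance. Nudge on.

Call:
{"op": "jog_arm", "data": {"steps": [[0.55, 0.33, 0, 0.23, 0, 0, 0], [0.55, 0.33, 0, 0.23, 0, 0, 0], [0.55, 0.33, 0, 0.23, 0, 0, 0], [0.55, 0.33, 0, 0.23, 0, 0, 0], [0.55, 0.33, 0, 0.23, 0, 0, 0], [0.55, 0, 0, 0, 0, 0, 0], [0.55, 0, 0, 0, 0, 0, 0], [0.55, 0, 0, 0, 0, 0, 0]]}}

```text
t: 13.25
tool_pos: [0.5983, 0.0653, 0.1181]
eef_rot: [-2.199, -1.571, -0.693]
ft_force: [-0.6, 0.4, -0.7]
width: 0.0466
```

```bash
python3 -c "
from h import *
show()
im=arm.get_image('top');s=arm.get_image('side');cv2.imwrite('pics/t10.png',im)
cv2.imwrite('pics/c10.png',np.hstack([cv2.resize(im[150:270,150:290],(466,400),interpolation=2),cv2.resize(s[140:340,180:360],(330,400),interpolation=2)]))"
```

```text
t 13.25 dock xyz mm [ 28.9756  -0.4263 118.1462] F dock [ 0.1559  0.6383 -0.6613] tau [-0.2632  0.0975  0.0029] w 0.04663674320392119
```

View pics/c10.png

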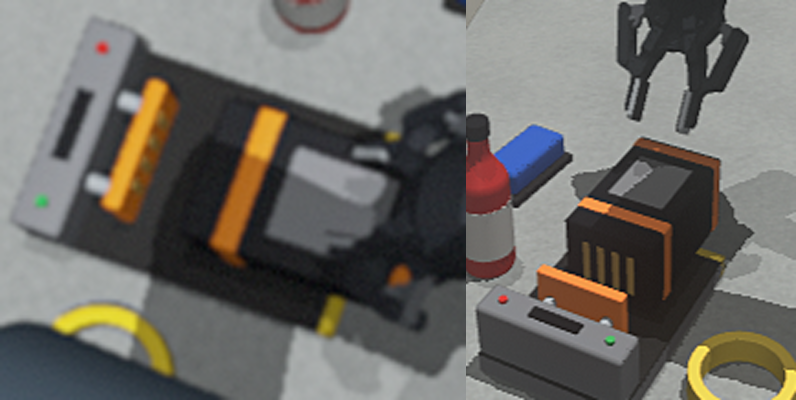

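The pack now lies square on the deck, terminals facing the plate with a gap to it. Retreat, lower, then push on its rear end.

Call:
{"op": "jog_arm", "data": {"steps": [[0.55, -2.25, 0, -1.57, 0, 0, 0], [0.55, -2.25, 0, -1.57, 0, 0, 0], [0.55, -2.25, 0, -1.57, 0, 0, 0], [0.55, -2.25, 0, -1.57, 0, 0, 0], [0.55, 0, 0, 0, 0, 0, 0], [0.55, -1.6, 0, 2.27, 0, 0, 0], [0.55, -1.6, 0, 2.27, 0, 0, 0], [0.55, -1.6, 0, 2.27, 0, 0, 0], [0.55, 0, 0, 0, 0, 0, 0]]}}

```text
t: 14.48
tool_pos: [0.5616, -0.0371, 0.0333]
eef_rot: [-2.196, -1.568, -0.691]
ft_force: [-1.1, 0.4, -0.9]
width: 0.0466
```

```bash
cat >> h.py <<'E'
def lying(im):
    for a,c,p in comps(im,(5,120,90),(21,255,255),(165,150,280,260),40):
        q=cv2.boxPoints(cv2.minAreaRect(p.astype(np.float32)));print(a,c,[((ray("top",q,z)-O)@D*1000)[:,:2].round(1).tolist() for z in (.095,)])
E
python3 -c "
from h import *
goal(-50,-0.5,35)
im=arm.get_image('top');cv2.imwrite('pics/t11.png',im);lying(im)"
```

```text
t 14.47 dock xyz mm [-79.7294   1.0245  33.3414] F dock [ 0.0653  1.1407 -0.9051] tau [-0.2948  0.0537 -0.0438] w 0.046617139589256285
shift cm (tool axes now) [2.5281 0.1583 1.5725] turn deg [-0.2791 -0.0893 -0.0404]
444 [191.4279 194.6149] [[[165.7, 50.2], [166.9, -44.2], [141.7, -43.4], [140.9, 50.8]]]
432 [223.8588 204.2824] [[[90.3, 53.8], [95.5, -49.7], [71.6, -50.2], [66.8, 53.2]]]
298 [273.2886 224.9899] [[[-26.2, 50.9], [-26.1, -45.8], [-43.8, -45.6], [-43.6, 50.9]]]
```

Call:
{"op": "jog_arm", "data": {"steps": [[0.55, 0.66, 0, 0.46, 0, 0, 0], [0.55, 0.66, 0, 0.46, 0, 0, 0], [0.55, 0.66, 0, 0.46, 0, 0, 0], [0.55, 0.41, 0, 0.29, 0, 0, 0], [0.55, 0.33, 0, 0.23, 0, 0, 0], [0.55, 0.33, 0, 0.23, 0, 0, 0], [0.55, 0.33, 0, 0.23, 0, 0, 0], [0.55, 0.33, 0, 0.23, 0, 0, 0]]}}

```text
t: 15.52
tool_pos: [0.5774, 0.0043, 0.0347]
eef_rot: [-2.199, -1.571, -0.693]
ft_force: [-0.5, -0.5, -0.3]
width: 0.0471
```

Call:
{"op": "jog_arm", "data": {"steps": [[0.55, 0.33, 0, 0.23, 0, 0, 0], [0.55, 0.33, 0, 0.23, 0, 0, 0], [0.55, 0.33, 0, 0.23, 0, 0, 0], [0.55, 0.33, 0, 0.23, 0, 0, 0]]}}

```text
t: 16.02
tool_pos: [0.5827, 0.0194, 0.0347]
eef_rot: [-2.199, -1.571, -0.693]
ft_force: [-1.4, -2.8, 1.0]
width: 0.0467
```

```bash
python3 -c "
from h import *
show()
im=arm.get_image('top');cv2.imwrite('pics/t12.png',im);lying(im)"
```

```text
t 16.02 dock xyz mm [-19.4744  -0.5699  34.6851] F dock [-3.0901  0.417   1.0352] tau [-0.5839  0.1782 -0.0728] w 0.04668382725753607
434 [191.3618 194.5023] [[[165.7, 49.7], [166.9, -44.2], [141.7, -43.4], [140.9, 50.3]]]
436 [217.0849 202.0826] [[[105.2, 54.0], [110.8, -49.7], [87.4, -50.2], [82.3, 53.4]]]
```

Call:
{"op": "jog_arm", "data": {"steps": [[0.55, 0.33, 0, 0.23, 0, 0, 0], [0.55, 0.33, 0, 0.23, 0, 0, 0], [0.55, 0.33, 0, 0.23, 0, 0, 0], [0.55, 0.33, 0, 0.23, 0, 0, 0], [0.55, 0.33, 0, 0.23, 0, 0, 0]]}}

```text
t: 16.7
tool_pos: [0.5891, 0.0387, 0.0347]
eef_rot: [-2.199, -1.571, -0.693]
ft_force: [0.1, -1.6, -0.1]
width: 0.047
```

Call:
{"op": "jog_arm", "data": {"steps": [[0.55, 0.25, 0, 0.17, 0, 0, 0], [0.55, 0.25, 0, 0.17, 0, 0, 0], [0.55, 0.25, 0, 0.17, 0, 0, 0]]}}

```text
t: 17.08
tool_pos: [0.5918, 0.0469, 0.0347]
eef_rot: [-2.199, -1.572, -0.692]
ft_force: [-2.0, -6.6, 0.7]
width: 0.0469
```

Call:
{"op": "jog_arm", "data": {"steps": [[0.55, 0.16, 0, 0.11, 0, 0, 0], [0.55, 0.16, 0, 0.11, 0, 0, 0]]}}

```text
t: 17.32
tool_pos: [0.593, 0.0498, 0.0347]
eef_rot: [-2.2, -1.573, -0.692]
ft_force: [-3.7, -5.6, -0.3]
width: 0.0474
```

```bash
python3 -c "
from h import *
show()
im=arm.get_image('top');cv2.imwrite('pics/t13.png',im);lying(im)"
```

```text
t 17.32 dock xyz mm [12.6457 -0.4087 34.7246] F dock [-6.5172  1.6233 -0.2909] tau [-0.9845  0.546   0.0968] w 0.04740537710102523
218 [187.7844 192.0138] [[[169.6, 48.0], [170.1, -44.1], [157.9, -43.6], [157.7, 48.4]]]
149 [205.9933 184.9597] [[[151.3, 6.9], [136.2, -52.5], [119.2, -47.5], [134.4, 11.8]]]
```

Call:
{"op": "jog_arm", "data": {"steps": [[0.55, 0.16, 0, 0.11, 0, 0, 0], [0.55, 0.16, 0, 0.11, 0, 0, 0]]}}

```text
t: 17.62
tool_pos: [0.5942, 0.0534, 0.0347]
eef_rot: [-2.2, -1.572, -0.692]
ft_force: [-4.0, -5.1, -0.3]
width: 0.0469
```

Call:
{"op": "jog_arm", "data": {"steps": [[0.55, 0.12, 0, 0.085, 0, 0, 0], [0.55, 0, 0, 0, 0, 0, 0]]}}

```text
t: 17.88
tool_pos: [0.5947, 0.0551, 0.0348]
eef_rot: [-2.2, -1.572, -0.692]
ft_force: [-2.2, -4.2, -1.4]
width: 0.047
```

Call:
{"op": "jog_arm", "data": {"steps": [[0.55, 0.12, 0, 0.085, 0, 0, 0], [0.55, 0, 0, 0, 0, 0, 0]]}}

```text
t: 18.12
tool_pos: [0.5952, 0.0565, 0.0347]
eef_rot: [-2.2, -1.572, -0.692]
ft_force: [-2.8, -4.8, -0.6]
width: 0.0473
```

```bash
python3 -c "
from h import *
show()
im=arm.get_image('top');s=arm.get_image('side');lying(im)
cv2.imwrite('pics/c14.png',np.hstack([cv2.resize(im[150:270,150:290],(466,400),interpolation=2),cv2.resize(s[140:340,180:360],(330,400),interpolation=2)]))"
```

```text
t 18.12 dock xyz mm [19.6416 -0.3035 34.7362] F dock [-5.3999  1.0828 -0.6365] tau [-0.9323  0.4039  0.0831] w 0.04726247349745843
218 [184.8716 190.9312] [[[176.3, 48.1], [176.5, -44.0], [164.4, -43.5], [164.4, 48.5]]]
```

View pics/c14.png

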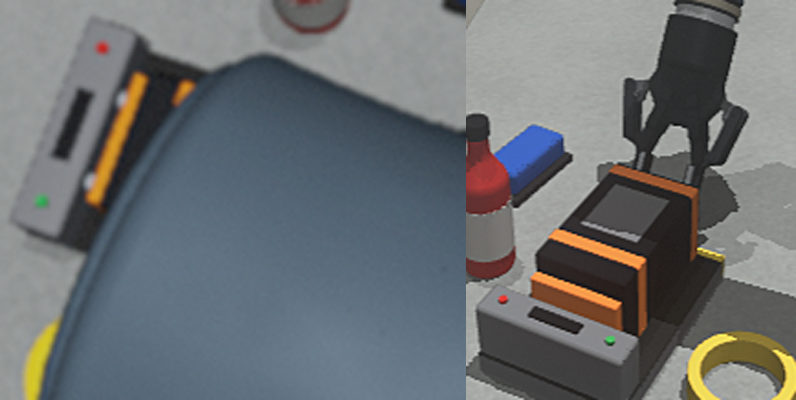

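Pack against the plate, square, some travel left (no stop force yet). Keep creeping.

Call:
{"op": "jog_arm", "data": {"steps": [[0.55, 0.12, 0, 0.085, 0, 0, 0], [0.55, 0, 0, 0, 0, 0, 0]]}}

```text
t: 18.48
tool_pos: [0.5956, 0.0577, 0.0347]
eef_rot: [-2.2, -1.572, -0.692]
ft_force: [-2.5, -4.5, 0.3]
width: 0.0469
```

Call:
{"op": "jog_arm", "data": {"steps": [[0.55, 0.08, 0, 0.06, 0, 0, 0], [0.55, 0, 0, 0, 0, 0, 0]]}}

```text
t: 18.73
tool_pos: [0.5957, 0.0579, 0.0347]
eef_rot: [-2.201, -1.573, -0.691]
ft_force: [-5.4, -8.2, 1.1]
width: 0.0468
```

Call:
{"op": "jog_arm", "data": {"steps": [[0.55, 0.08, 0, 0.06, 0, 0, 0], [0.55, 0, 0, 0, 0, 0, 0]]}}

```text
t: 18.98
tool_pos: [0.5958, 0.0579, 0.0346]
eef_rot: [-2.202, -1.574, -0.69]
ft_force: [-6.5, -12.5, 4.2]
width: 0.0472
```

```bash
python3 -c "
from h import *
show()
im=arm.get_image('top');lying(im)"
```

```text
t 18.98 dock xyz mm [21.1753 -0.3934 34.6082] F dock [-13.934    2.1216   4.2245] tau [-1.5115  0.9607  0.2714] w 0.047174400648542614
212 [184.0755 191.1368] [[[177.8, 48.0], [178.6, -44.1], [166.3, -43.6], [165.7, 48.4]]]
```

Stop reached right where predicted (TCP +21). One slightly firmer nudge, then retreat.

Call:
{"op": "jog_arm", "data": {"steps": [[0.55, 0.06, 0, 0.04, 0, 0, 0], [0.55, 0, 0, 0, 0, 0, 0]]}}

```text
t: 19.27
tool_pos: [0.5958, 0.0579, 0.0346]
eef_rot: [-2.202, -1.575, -0.689]
ft_force: [-7.6, -14.3, 5.1]
width: 0.0469
```

Call:
{"op": "jog_arm", "data": {"steps": [[0.55, -0.33, 0, -0.23, 0, 0, 0], [0.55, -0.8, 0, -0.57, 0, 0, 0], [0.55, -2, 0, -1.4, 0, 0, 0], [0.55, -2.5, 0, -1.75, 0, 0, 0], [0.55, -2.5, 0, -1.75, 0, 0, 0], [0.55, -1, 0, -4, 0, 0, 0], [0.55, -1, 0, -4, 0, 0, 0], [0.55, -1, 0, -4, 0, 0, 0], [0.55, 0, 0, 0, 0, 0, 0]]}}

```text
t: 20.4
tool_pos: [0.5358, -0.1242, 0.1178]
eef_rot: [-2.204, -1.572, -0.697]
ft_force: [-0.1, -0.0, 0.5]
width: 0.0469
```

```bash
python3 -c "
from h import *
show()
im=arm.get_image('top');s=arm.get_image('side');lying(im)
for nm,lo,hi,b,z in(('bottle',(0,120,60),(8,255,255),(225,115,260,165),.1),('tape',(22,120,80),(35,255,255),(150,235,210,290),.02),('sander',(100,120,60),(125,255,255),(275,120,340,175),.036)):
    for a,c,p in comps(im,lo,hi,b): print(nm,a,c)
cv2.imwrite('pics/c15.png',np.hstack([cv2.resize(im[140:290,140:300],(426,400),interpolation=2),cv2.resize(s[140:380,160:380],(366,400),interpolation=2)]))"
```

```text
t 20.4 dock xyz mm [-170.5561   -2.9547  117.752 ] F dock [-0.0669  0.0524  0.4616] tau [-0.1997  0.0642  0.0047] w 0.04687342025665807
217 [184.1475 191.1751] [[[177.8, 48.0], [178.1, -44.1], [165.8, -43.6], [165.8, 48.5]]]
435 [199.4069 196.2069] [[[145.8, 54.8], [153.6, -49.1], [127.6, -50.0], [120.3, 53.9]]]
435 [250.2828 213.377 ] [[[30.1, 53.5], [31.6, -49.8], [11.3, -49.7], [10.2, 53.5]]]
bottle 389 [241.3728 139.0514]
tape 716 [179.0964 263.2528]
sander 926 [308.2376 146.9665]
```

View pics/c15.png

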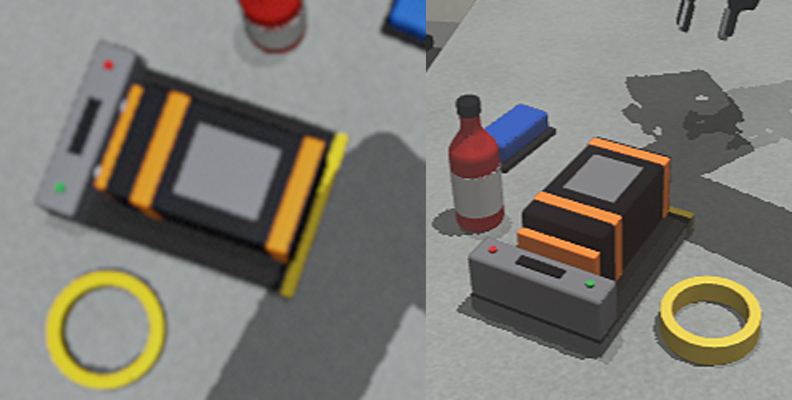

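```bash
python3 -c "
from cell import arm
print(arm.job_done())"
```

```text
the job is handed in; nothing more can be done
None
```

The battery pack is lying on its side on the dock with its terminals against the contact plate, the plate is home, and the job is handed in at about 20.5 s.

- **Sliding:** I pushed the pack upright with two leaning fingers until it met the dock edge. The camera put it within about 0.7° of square, and the force rose to about 17 N at the stop, after which I backed off.
- **Tipping:** I then pushed high on it with about 2 N until it went over the edge and lay square on the deck, clear of the plate.
- **Pushing home:** I drove the pack along the deck at 5–7 N until the plate hit its hard stop. My last nudge measured about 17 N, and I then withdrew.

**Last checks:**
- In the top view, the plate's back edge moved 12.1 mm at one end and 11.2 mm at the other, against 12 mm for fully home. That 1 mm difference is within the camera's resolution. The tool also stopped where I had predicted for the home position.
- The bottle, tape and sanding block shifted by no more than about 0.2 pixels, so they appear undisturbed.
- The robot was clear of everything, with force near zero.

**Limits of the checks:** I read forces only between moves. The highest reading was about 19 N in total, so brief peaks between readings were not seen. Two pack readings came out wrong because the yellow strip was mistaken for a terminal bar. I ignored both.

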